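# Squeeze a freshly glued carton in the ratchet clamp and release it

## Robot

A 7-joint arm with a two-finger parallel gripper is mounted at the origin on a cart in front of the work surface, level with it; the furniture and walls round the work are solid. World frame = base frame: x ahead of the robot, y to its left, z up, the work surface at z = 0. Lengths are in mm, angles in rad, forces in N, time in s.
With the tool pointing down it reaches from about 400 to 875 mm from the base axis. Payload 4.4 kg.
Tool frame: the origin (TCP) lies on the centre line of the jaws, within the pads' length; the fingertips stand 25 mm ahead of it and the grasp point (between the pads) lies 6 mm ahead of it (ctrl.finger_overhang is the distance from the TCP to the fingertips, in mm); z points along the fingers, y is the line along which they close (so a half turn about z gives the same grasp; the last joint's range is limited). The gripper opens to 85 mm and grips with 20 to 120 N. Pads are 22 mm wide; open, the fingers measure 114 mm over their backs; the gripper's body (76 mm by 85 mm) begins 54 mm behind the grasp point. The pads swing forward as they close: fully open they stand 13 mm farther back than shut.
Start: joints at [1.131, 0.628, 0.038, 1.517, -0.027, 0.996, -0.02], TCP at [237.378, -605.119, 256.313] pointing down, gripper open.
Joint ranges: [-3.06, 3.06], [-0.37, 2.12], [-1.25, 1.32], [0.18, 2.47], [-1.1, 4.24], [0.23, 1.98], [-2.94, 2.94]. Speed limits (rad/s): [2.57, 2.57, 3.14, 3.14, 3.14, 3.14, 3.14].

## Interface

Orientations are given as [roll, pitch, yaw] about the fixed x, y, z axes, in that order (R = Rz(yaw) Ry(pitch) Rx(roll)).
In Python, from cell import ctrl gives the robot as it stands. The module is installed in compiled form; this text tells all that it offers.
- The arm moves only by the tool play_rows, never from a script. Its argument "targets" is a list of rows, each a list of 5 numbers: the closure, from 0 (fully open) to 1 (shut), then the shift along the tool's x, y, z in cm, then the turn about the tool's z in degrees. In form: [[gripper, dx, dy, dz, spin], ...]. A call has 1 to 10 rows; each row is the pose to reach, as a shift and turn from the pose commanded when the call began, along the tool's axes at that moment; what a row does not reach only later rows make up. A row lasts 1/10 s, in which the tool goes at most 50 mm and 8.59 degrees, less where a joint would pass 70% of its speed; a pose out of reach is approached as far as the arm can. A call with a gripper value outside its range is refused whole. The fingers move at their own pace and stop on an object; the grip force is fixed at half the most. Time passes only in rows, so rows that repeat a pose let the fingers close. It gives the time, the measured TCP pose, the force, the opening and the grip force at its end, in the units of the state.
- ctrl.read_state(): the state, without advancing time (a new reading comes with each control period).
- ctrl.get_image(name): name is "scene" or "top" or "wrist"; returns (picture, depth): 384x512x3 uint8, red, green, blue; 384x512 float32, mm along the optical axis (not along the pixel's ray), 0 where there is no reading.
- ctrl.calibration(name): a dict with "vfov" (degrees; the focal length in pixels is half the picture's height over the tangent of half this angle, whatever the lens; pixels are square), "cx", "cy" (the principal point, pixels), "extrinsics" (4x4, takes a point from camera to world coordinates); the wrist camera has in their place "mount" (4x4, takes a point from camera to tool coordinates, whose origin is the TCP and whose axes are the flange's). Camera axes: x right, y down, z forward; pixel columns grow to the right and rows downward; lengths in mm; the calibration is good to about 2 mm. The wrist camera is an equidistant fisheye: a pixel r from the principal point sees the ray r / f radians off the axis. A picture is of the moment at which its call begins: read the wrist's pose just before it. calibration takes no time and is no camera call.
- ctrl.finish_job(): hands the job in; it is judged then, once.
Trained networks look in the newest picture that a camera, given by its name, has taken for a name from the list of things; names that differ only in an ending like _2 or _b are one class to them, and where a whole thing is asked for, a point or a joint stands for the part that bears it (a point fixed in the world has none). Each returns a list of dicts, best first, with "confidence" (0 to 1); they miss things now and then, are a little off and sometimes report something else, mostly with a low value. They report only what shows in the picture. A call takes as long as a camera call. They do not tell look-alikes from the thing itself.
- ctrl.search_frame(camera, name): "bbox" ([left, top, right, bottom] in pixels, round what is visible of it).
- ctrl.trace(camera, name): "pixels" (384x512 bool, what is visible of it) and "bbox" ([left, top, right, bottom] in pixels, round what is visible of it).
The state is a dict: "clock": time; "qpos": joint angles; "qd": joint speeds; "tau": joint torques, N m; "eef_pos": TCP position; "tool_rot": TCP orientation; "force": force on the tool from outside, world axes, zero at the start; "torque": the same for the moment, N m; "width": finger opening in mm; "gripper_force": force on a finger pad.
Only numpy, scipy, OpenCV 4.12 (cv2) and the standard library are available. Lean on these libraries where they do the work, as an engineer would, in place of code of your own. Each camera call takes 0.05 s, during which the arm holds its last target. There are 200 camera calls.

## Task

The small brown carton in the bench clamp has just had its flap glued. Pump the clamp's trigger, letting it come right up between strokes, until the jaw's sprung plate squeezes the carton firmly, and leave it clamped with the trigger up for about three seconds. Then press the release tab so that the jaw runs all the way back, leaving the carton lying in the clamp and the stapler and tape roll where they are.

Things in the scene. Friction and masses are not known exactly. Their poses are not given: they have to be found in the camera images.
- trigger_pad (a point): Centre of the top of the ribbed black thumb pad (38 x 34 mm) at the free end of the trigger, a black lever on the grey clamp housing. At rest 95 mm above the counter, sloping up 0.3 rad to this end. x and y are the place to press: straight down it sinks 34 mm to its stop (5 to 15 N), moving about 5 mm outward; a spring lifts it. Site x axis: along the clamp towards the carton, z up from the lever.
- trigger (a joint): Turn of the trigger about its hinge 90 mm from the thumb pad, rad: 0 up at rest, 0.38 fully pressed (34 mm at the pad). A stroke over 0.33 rad (29 mm), let up again, moves the jaw on by two teeth, 12 mm; a shorter one by one tooth or none.
- release_top (a point): Centre of the flat top (24 x 24 mm) of the square bare-steel release tab, which stands on a low wing at the side of the clamp housing; 65 mm above the counter at rest, 23 mm above the wing. It is pressed straight down.
- release (a joint): How far the release tab is pressed, m: 0 up, 0.007 fully down (2 to 5 N, springs up). From 0.004 on, the jaw is free and runs back by its own spring in about half a second while the tab is held down. The tab bobs 3 mm by itself as the teeth click past.
- jaw (a joint): Travel of the jaw towards the carton, m: 0 fully back, 0.048 at its last tooth (more strokes then do nothing, and no harm). It is held by teeth every 6 mm until the release is pressed. It starts at 0, 0.006 or 0.012; the plate meets the carton, with the carton against the fixed jaw, at about 0.025.
- plate (a joint): How far the sprung plate (80 mm wide, 28 mm high, on the front of the jaw) is pushed back towards the jaw by the carton, m: 0 free, 0.0245 at most; 0.004 or more is a firm squeeze.
- carton: Plain brown cardboard carton, 102 x 124 x 26 mm, lying on the clamp's 8 mm base plate between the sprung plate and the fixed jaw (40 mm high plate at the other end). Origin at the centre of its underside, x axis along the clamp, z up.
- stapler: Dark blue desk stapler, 36 x 142 x 53 mm, standing to the right of the clamp; a bystander. Origin at the centre of its underside.
- tape_roll: Roll of tan tape lying flat, 81 mm across, 19 mm high, to the left in front of the clamp; a bystander. Origin at the centre of its underside.
Not all that is in view belongs to the job. What is shaped like the carton but orange is not meant.

How it is judged:
By the outcome, as a careful person would: the job done as asked, in the order asked, and still so for the second after the job is handed in, with the robot touching nothing.
It also fails if it takes over 45 s, if anything falls off the work surface, if the arm or the gripper's body presses on something with over 40 N, if the wrist force passes 120 N, or if a joint passes its speed limit or range.

## Working session

There is one attempt and no reset: what is moved stays moved. The work goes in short steps, Python scripts to look and compute and a tool call to move; the robot and the scene stay as the last step left them, time stands still between calls to the robot, and variables do not carry over. Pictures are saved under pics/ and viewed, at most 10 in all, crops included, and the job is handed in when it is done.

Besides the shell and the picture viewer there is one more tool, called after "Call:" by a JSON object that holds its "name" and its "arguments". play_rows: Moves the arm, as the interface text tells. Its arguments: {"type":"object","properties":{"targets":{"type":"array"}},"required":["targets"]}

```bash
mkdir -p pics; cat > h.py <<'E'
import numpy as np, cv2
from cell import ctrl
def cal(n):
    c=ctrl.calibration(n); f=192/np.tan(np.radians(c["vfov"])/2); return c,f
def world(n,d,u,v):
    c,f=cal(n); z=d[int(v),int(u)]
    p=np.array([(u-c["cx"])/f*z,(v-c["cy"])/f*z,z,1]); return (np.array(c["extrinsics"])@p)[:3]
def cloud(n,d):
    c,f=cal(n); v,u=np.mgrid[:384,:512]
    P=np.stack([(u-c["cx"])/f*d,(v-c["cy"])/f*d,d,np.ones_like(d)],-1)
    return (P@np.array(c["extrinsics"]).T)[...,:3]
E
python3 - <<'E'
from h import *
np.set_printoptions(precision=1,suppress=True)
s=ctrl.read_state(); print(s["clock"],s["eef_pos"],s["tool_rot"],s["width"])
for n in("top","scene"):
    im,d=ctrl.get_image(n); cv2.imwrite(f"pics/{n}.png",im[...,::-1]); np.save(f"{n}.npy",d)
    P=cloud(n,d)
    for o in("trigger_pad","release_top","carton","stapler","tape_roll","jaw","plate"):
        for r in ctrl.trace(n,o)[:2]:
            m=r["pixels"]&(d>0); print(n,o,round(r["confidence"],2),r["bbox"],np.median(P[m],0) if m.any() else None, P[m].min(0),P[m].max(0))
E
```

```text
0.0 [ 237.2 -604.6  255.4] [-3.1  0.   0.4] 85.39498907628143
top trigger_pad 0.56 [206.7, 169.2, 244.2, 198.8] [505.9 -25.   84.4] [463.7 -69.9  -0.3] [555.5  29.6 105.4]
top release_top 0.46 [199.3, 188.7, 206.7, 199.3] [491.4  40.1  64.7] [477.1  26.1  38. ] [504.1  56.7  69.5]
top carton 0.9 [263.8, 178.7, 307.5, 226.9] [ 470.8 -188.8   26.1] [ 400.5 -252.3    6.6] [ 543.4 -124.6   34.4]
top stapler 0.61 [346.3, 122.7, 364.1, 171.3] [ 636.2 -404.5   44.7] [ 569.8 -422.1   -3.5] [ 713.9 -391.9   60.4]
top stapler 0.29 [186.1, 149.9, 211.3, 180.9] [572.5  48.3  36.2] [539.7  18.    1.2] [616.4  93.8  46.6]
top tape_roll 0.92 [120.8, 224.0, 151.8, 253.9] [364.1 237.5  18.2] [324.5 196.9  -4.3] [405.7 283.5  29.1]
top jaw 0.63 [189.3, 151.7, 212.4, 180.2] [570.7  50.5  35.3] [539.7  18.1   1.2] [611.2  93.8  46.6]
top plate 0.55 [188.0, 150.7, 209.3, 175.1] [586.2  63.8  32.9] [558.2  36.4   8.3] [613.5  89.5  42.9]
scene trigger_pad 0.74 [224.4, 199.6, 263.5, 218.5] [505.1 -20.8  82.4] [ 464.5 -139.7   -3.2] [580.8  31.7 100.6]
scene trigger_pad 0.72 [237.8, 221.8, 245.2, 234.8] [488.3  47.8  63.1] [479.1  35.6  45.7] [501.3  58.8  67.5]
scene carton 0.86 [261.1, 188.1, 298.5, 217.3] [ 465.4 -171.7   24.5] [ 397.6 -254.9   -3.3] [ 553.5 -119.7   30.5]
scene carton 0.74 [161.5, 221.7, 202.5, 257.5] [625.3 126.7  32.9] [559.1  16.   -2.5] [723.2 193.6  38. ]
scene stapler 0.9 [252.1, 150.9, 287.1, 171.0] [ 635.8 -400.9   26.9] [ 567.  -502.7   -3.3] [ 725.1 -387.1   57.3]
scene tape_roll 0.65 [228.6, 291.8, 261.4, 319.3] [361.5 243.7  17.8] [322.7 181.2  -4.1] [409.2 282.   22.2]
scene jaw 0.8 [206.3, 218.5, 262.3, 240.4] [560.6  51.3  29.1] [475.2 -54.4   2.5] [626.9  96.5  44. ]
scene plate 0.45 [207.0, 222.0, 213.1, 237.6] [591.4  62.4  35.6] [556.2  22.6   9.1] [620.2  94.5  41.4]
```

```bash
python3 -c "
import cv2,numpy as np
a=cv2.imread('pics/top.png');cv2.imwrite('pics/t1.png',cv2.resize(a,(800,600)))"
```

```text
(no output)
```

View pics/top.png

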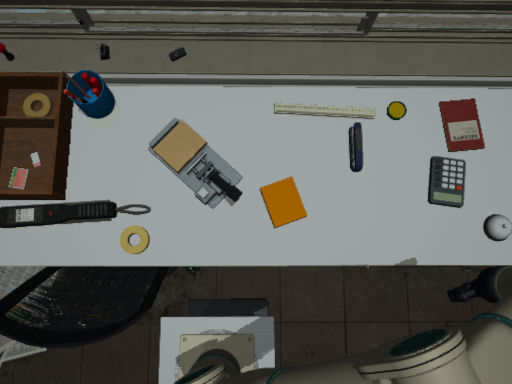

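View pics/scene.png

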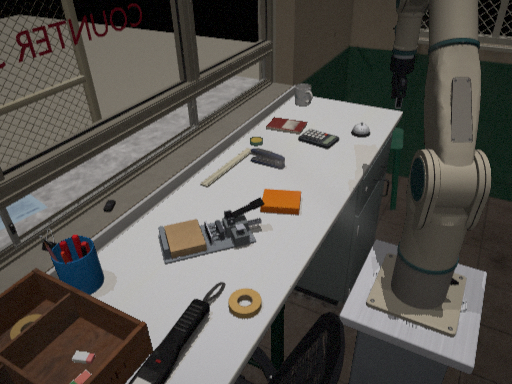

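Top view: the brown carton is in the clamp at (180,146) and the orange look-alike is at (283,202). The carton meant is the brown one, because it lies in the clamp. The trigger pad is at about (233,191) and the release tab at about (203,194). I'll confirm both in an enlarged crop.

```bash
python3 - <<'E'
from h import *
np.set_printoptions(precision=1,suppress=True)
a=cv2.imread('pics/top.png')[110:220,140:260]; b=cv2.imread('pics/scene.png')[185:265,150:270]
A=cv2.resize(a,None,fx=5,fy=5,interpolation=2)[:, :600]; 
cv2.imwrite('pics/cropA.png',A)
cv2.imwrite('pics/cropB.png',cv2.resize(b,None,fx=6,fy=6,interpolation=2))
for n in("top","scene"):
    P=cloud(n,np.load(n+".npy")).reshape(-1,3)
    m=(P[:,0]>380)&(P[:,0]<640)&(abs(P[:,1])<130)&(P[:,2]>72)&(P[:,2]<120)
    Q=P[m]; print(n,len(Q),Q[:,:].mean(0)); 
    c=Q[:,:2].mean(0); w,V=np.linalg.eigh(np.cov((Q[:,:2]-c).T)); ax=V[:,1]; ax=ax*np.sign(ax[0])
    print("axis",ax,np.degrees(np.arctan2(ax[1],ax[0])))
    t=(Q[:,:2]-c)@ax; s=(Q[:,:2]-c)@[-ax[1],ax[0]]
    for lo in range(-80,80,8):
        k=(t>=lo)&(t<lo+8)
        if k.any(): print(lo,k.sum(),Q[k].mean(0),s[k].min(),s[k].max(),np.median(Q[k][:,2]))
    m=(P[:,0]>465)&(P[:,0]<515)&(P[:,1]>20)&(P[:,1]<70)&(P[:,2]>58)&(P[:,2]<72)
    print("rel",m.sum(),P[m].mean(0),P[m].min(0),P[m].max(0))
E
```

```text
top 355 [504.9 -25.3  86.5]
axis [0.7 0.7] 47.438077218257675
-48 37 [475.4 -57.9  99.8] -16.499615545543968 16.448724776559917 99.60064577372509
-40 34 [480.6 -51.8  97.3] -18.000702186668768 16.059165165090583 97.77501496086381
-32 33 [486.1 -46.2  95. ] -15.569222556724426 15.665839354331222 95.3602687498485
-24 33 [491.4 -40.3  92.5] -16.305364019958407 16.181468867599985 92.1783017805842
-16 31 [496.4 -34.5  89.8] -16.74652665181733 16.675923123731213 89.70847225083708
-8 23 [501.5 -27.9  86.9] -12.177812306808088 11.557907396470391 87.25758538607738
0 24 [507.3 -22.4  84.6] -10.682693074916637 11.633985194501776 84.61051318891623
8 24 [513.1 -16.   80.7] -12.138972489171936 11.960274589082985 80.69477100613437
16 22 [518.5 -10.3  78.6] -10.083481409873981 11.314139440928594 77.97143301511358
24 22 [523.5  -4.4  76.9] -10.910782582476044 11.379020450366726 77.0910315888118
32 20 [528.8   1.2  74.9] -11.147390837111256 10.986755493346068 74.55475589922332
40 13 [532.2   9.4  73.9] -5.880469451308577 20.117254295551596 73.70757531986919
48 20 [541.4  13.1  74.5] -20.25440938136304
[... 845 characters left out ...]
 80.5] -11.982420565626223 11.246702194230235 80.77547014188792
16 17 [514.2  -7.7  78.5] -14.506869237337748 9.48665951547866 79.11838878589333
24 18 [520.2  -2.3  76. ] -12.665720409840926 13.417246570927905 75.79453383789587
32 11 [527.2   2.   74.3] -11.28414651948885 8.790756911671085 74.49448407686123
40 5 [530.7   8.7  73.3] -6.660701537836107 11.391743104852116 73.08223345232409
48 8 [535.6  16.9  73.8] -16.25301705494713 23.460331014201426 73.05220706395079
56 13 [545.2  17.5  73.3] -18.852811927291867 22.08815986121744 73.12966707700718
64 3 [550.6  21.2  74.3] -21.060804065459045 21.800240161239486 74.6033477194394
rel 52 [490.9  44.5  63.7] [478.4  29.4  58.1] [506.6  58.8  67.5]
```

View pics/cropA.png

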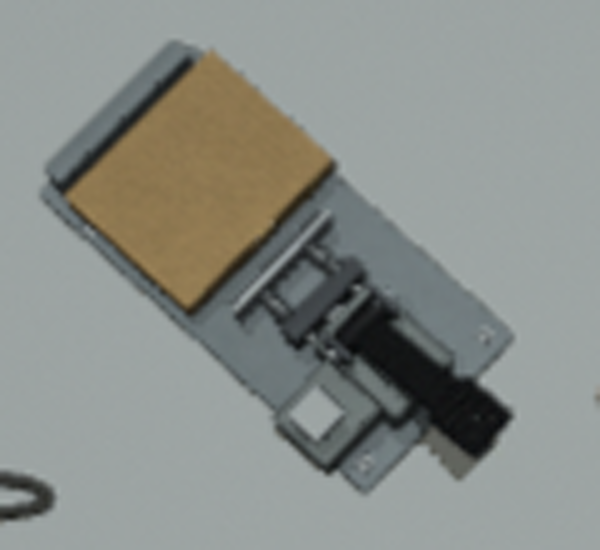

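View pics/cropB.png

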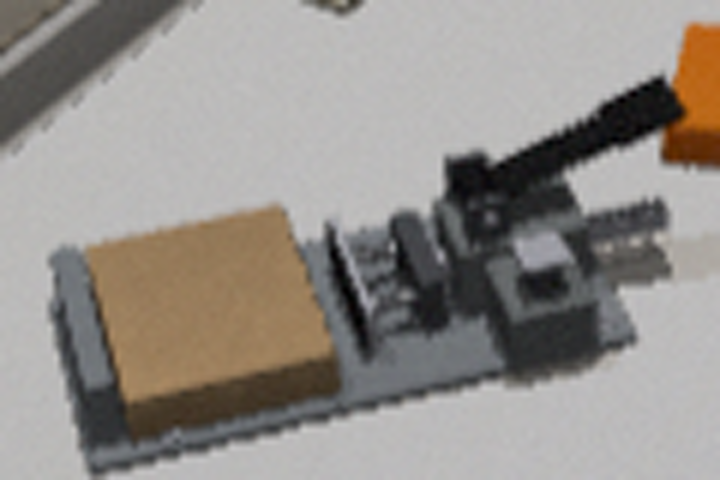

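The crops show the brown carton in the clamp, the black trigger pad at crop (470,410), and the bare-steel tab at crop (315,412). The measured heights of 95 mm and 64.5 mm agree with the text.

```bash
cat >> h.py <<'E'
from scipy.spatial.transform import Rotation as Ro
def shift(p,tip=True):
    s=ctrl.read_state(); R=Ro.from_euler("xyz",s["tool_rot"]).as_matrix()
    t=np.array(p,float)-(R[:,2]*0+np.array([0,0,-25]) if tip else 0)
    return np.round(R.T@(t-s["eef_pos"])/10,2)
E
python3 - <<'E'
from h import *
s=ctrl.read_state(); print(s["tool_rot"],s["eef_pos"],ctrl.finger_overhang,s["clock"])
print(shift([486,-44.5,150]))
print(np.round(ctrl.calibration("wrist")["mount"],2))
E
```

```text
[-3.14157317e+00 -1.99223631e-05  3.73773801e-01] [ 237.37883355 -605.09779466  256.3069285 ] 25.0 0.8
[ 43.61 -43.11   8.13]
[[   0.     -0.95   -0.3    77.37]
 [   1.      0.      0.     -0.55]
 [  -0.     -0.3     0.95 -116.85]
 [   0.      0.      0.      1.  ]]
```

Call:
{"name": "play_rows", "arguments": {"targets": [[1,43.6,-43.1,8.1,-25],[1,43.6,-43.1,8.1,-25],[1,43.6,-43.1,8.1,-25],[1,43.6,-43.1,8.1,-25],[1,43.6,-43.1,8.1,-25],[1,43.6,-43.1,8.1,-25],[1,43.6,-43.1,8.1,-25],[1,43.6,-43.1,8.1,-25],[1,43.6,-43.1,8.1,-25],[1,43.6,-43.1,8.1,-25]]}}

```text
clock: 1.8
eef_pos: [439.2, -150.3, 190.9]
tool_rot: [3.141, -0.0, 0.81]
force: [1.5, 0.1, 0.2]
width: -0.0
gripper_force: 0.0
```

```bash
python3 - <<'E'
from h import *
print(shift([486,-44.5,150]))
E
```

```text
[10.89 -3.91  1.59]
```

Call:
{"name": "play_rows", "arguments": {"targets": [[1,5,-2,0.8,0],[1,10.5,-3.8,1.5,0],[1,10.5,-3.8,1.5,0],[1,10.5,-3.8,1.5,0]]}}

```text
clock: 2.2
eef_pos: [484.2, -47.1, 175.7]
tool_rot: [-3.141, -0.001, 0.816]
force: [0.0, -1.4, -0.4]
width: 0.1
gripper_force: 0.0
```

```bash
cat >> h.py <<'E'
def wcloud(d):
    s=ctrl.read_state(); c,f=cal("wrist"); v,u=np.mgrid[:384,:512]
    x,y=u-c["cx"],v-c["cy"]; r=np.hypot(x,y)+1e-9; th=r/f
    k=np.tan(np.minimum(th,1.5))/r*d
    T=np.eye(4); T[:3,:3]=Ro.from_euler("xyz",s["tool_rot"]).as_matrix(); T[:3,3]=s["eef_pos"]
    P=np.stack([x*k,y*k,d,np.ones_like(d)],-1)
    return (P@(T@np.array(c["mount"])).T)[...,:3]
E
python3 - <<'E'
from h import *
np.set_printoptions(precision=1,suppress=True)
s=ctrl.read_state(); print(s["eef_pos"],s["tool_rot"],s["force"],s["clock"])
im,d=ctrl.get_image("wrist"); P=wcloud(d); cv2.imwrite("pics/w1.png",im[...,::-1])
for o in("trigger_pad","release_top","plate","carton"):
    for r in ctrl.trace("wrist",o)[:2]:
        m=r["pixels"]&(d>0); print(o,round(r["confidence"],2),r["bbox"],np.median(P[m],0),np.percentile(P[m],3,axis=0),np.percentile(P[m],97,axis=0))
print(shift([486,-44.5,97]))
E
```

```text
[484.2 -47.1 175.7] [-3.1 -0.   0.8] [ 0.  -1.4 -0.4] 2.2
trigger_pad 0.6 [231.7, 73.0, 275.2, 229.2] [505.3 -25.2  84.2] [470.1 -61.8  69. ] [548.8  21.7  99.3]
release_top 0.8 [168.2, 93.2, 196.4, 125.1] [491.5  39.5  64. ] [476.7  27.3  40.9] [504.2  54.5  65.4]
plate 0.96 [205.1, 8.8, 296.7, 63.5] [583.7  60.6  30.3] [555.8  34.1  11.5] [612.1  87.5  38.7]
plate 0.65 [187.4, 2.4, 320.7, 3.6] [576.2 101.5  13.5] [559.3  36.4   7. ] [647.  116.9  20.2]
carton 0.71 [285.1, 206.8, 397.6, 319.8] [ 499.4 -165.5   25.5] [ 446.3 -225.9    7.3] [ 537.1 -126.8   26.8]
carton 0.6 [186.4, 3.6, 321.8, 3.9] [578.3  99.3  13.5] [559.3  36.1   7.8] [647.3 116.9  20.2]
[ 0.8 -0.3  5.4]
```

View pics/w1.png

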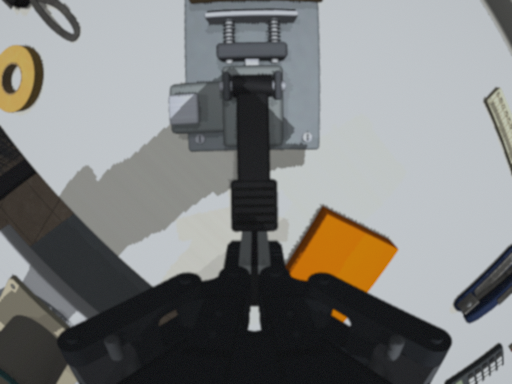

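Wrist view: the lever runs up column 254 with the pad at (254,205), the fingertips stand right above the pad, and the release tab is at (184,108). All three cameras agree on the positions, so I'll make the first stroke and read the force.

Call:
{"name": "play_rows", "arguments": {"targets": [[1,0,0,4,0],[1,0,0,5.5,0],[1,0,0,6.5,0],[1,0,0,7.5,0],[1,0,0,8.3,0],[1,0,0,8.9,0],[1,0,0,8.9,0],[1,0,0,8.9,0]]}}

```text
clock: 3.25
eef_pos: [481.5, -52.4, 87.5]
tool_rot: [-3.141, 0.003, 0.807]
force: [-4.4, -3.5, 8.0]
width: 0.1
gripper_force: 4.2
```

Call:
{"name": "play_rows", "arguments": {"targets": [[1,0,0,0.4,0],[1,0,0,0.4,0],[1,0,0,-1.5,0],[1,0,0,-3,0],[1,0,0,-4.2,0],[1,0,0,-4.2,0],[1,0,0,-4.2,0],[1,0,0,-4.2,0]]}}

```text
clock: 4.05
eef_pos: [482.7, -49.8, 128.2]
tool_rot: [-3.141, 0.001, 0.81]
force: [0.4, -0.1, -0.3]
width: -0.1
gripper_force: 0.0
```

```bash
cat > j.py <<'E'
from h import *
np.set_printoptions(precision=1,suppress=True)
s=ctrl.read_state(); print(s["eef_pos"],s["force"],s["clock"])
im,d=ctrl.get_image("wrist"); P=wcloud(d); cv2.imwrite("pics/w%d.png"%(s["clock"]*100),im[...,::-1])
for o in("plate","trigger_pad","release_top"):
    for r in ctrl.trace("wrist",o)[:1]:
        m=r["pixels"]&(d>0); a=np.array([.686,.727]); t=(P[m][:,:2]-[485,-46.5])@a
        print(o,round(r["confidence"],2),r["bbox"],np.median(P[m],0),"along",np.percentile(t,[3,50,97]),"z",np.percentile(P[m][:,2],[3,97]))
E
python3 j.py
```

```text
[482.7 -49.8 128.2] [ 0.4 -0.1 -0.3] 4.05
plate 0.69 [211.0, 2.1, 284.0, 36.9] [572.3  56.5  27.6] along [121.  144.4 149.4] z [15.1 30.7]
trigger_pad 0.68 [221.4, 63.5, 279.3, 256.1] [512.6 -15.2  80.3] along [-1.  41.6 91.5] z [69.  94.2]
release_top 0.71 [145.6, 90.6, 183.2, 124.1] [492.5  42.   64. ] along [58.4 69.6 80.6] z [62.1 65.3]
```

Call:
{"name": "play_rows", "arguments": {"targets": [[1,0.3,0,1,0],[1,0.3,0,2.2,0],[1,0.3,0,3.3,0],[1,0.3,0,4.2,0],[1,0.3,0,4.6,0],[1,0.3,0,4.6,0],[1,0.3,0,4.6,0]]}}

```text
clock: 4.95
eef_pos: [484.7, -49.1, 86.4]
tool_rot: [3.14, 0.001, 0.809]
force: [-11.1, -2.0, 54.3]
width: 0.0
gripper_force: 27.8
```

Call:
{"name": "play_rows", "arguments": {"targets": [[1,0.3,0,-1.5,0],[1,0.3,0,-3,0],[1,0.3,0,-4.4,0],[1,0.3,0,-4.4,0],[1,0.3,0,-4.4,0],[1,0.3,0,-4.4,0]]}}

```text
clock: 5.55
eef_pos: [486.7, -45.3, 125.7]
tool_rot: [-3.14, 0.001, 0.81]
force: [-0.0, 0.2, -0.6]
width: -0.2
gripper_force: 0.0
```

```bash
cat > k.py <<'E'
from h import *
import sys
np.set_printoptions(precision=1,suppress=True)
s=ctrl.read_state(); print(s["eef_pos"],s["force"],s["clock"])
a=np.array([.686,.727])
for n in("scene","top"):
    im,d=ctrl.get_image(n); cv2.imwrite("pics/%s%s.png"%(n,sys.argv[1]),im[...,::-1])
    for e in("",None):
        D=np.load(n+".npy") if e is None else d
        P=cloud(n,D).reshape(-1,3); q=P[:,:2]-[485,-46.5]; t=q@a; l=q@[-a[1],a[0]]
        m=(abs(l)<60)&(t>90)&(t<275)
        print(n,"old" if e is None else "new",[ "%d:%.0f"%(b,np.percentile(P[m&(t>=b)&(t<b+5)&(abs(l)<30)][:,2],90)) for b in range(100,190,5) if (m&(t>=b)&(t<b+5)&(abs(l)<30)).sum()>2])
E
python3 k.py 1
```

```text
[486.7 -45.3 125.7] [-0.   0.2 -0.6] 5.55
scene new ['100:48', '105:30', '110:28', '115:29', '120:28', '125:30', '130:31', '135:42', '140:42', '145:42', '150:28', '155:28', '160:29', '165:38', '170:41', '175:37', '180:35', '185:35']
scene old ['100:49', '105:31', '110:41', '115:42', '120:42', '125:36', '130:29', '135:29', '140:30', '145:36', '150:40', '155:36', '160:9', '165:9', '170:33', '175:36', '180:35', '185:35']
top new ['125:33', '130:40', '135:44', '140:43', '145:41', '150:31', '155:32', '160:31', '165:38', '170:41', '175:38', '180:37', '185:38']
top old ['100:53', '105:32', '110:45', '115:44', '120:44', '125:34', '130:29', '135:30', '140:28', '145:39', '150:40', '155:35', '160:14', '165:13', '170:35', '175:37', '180:36', '185:37']
```

Call:
{"name": "play_rows", "arguments": {"targets": [[1,-0.2,0,1,0],[1,-0.2,0,2.1,0],[1,-0.2,0,3.1,0],[1,-0.2,0,3.8,0],[1,-0.2,0,4.1,0],[1,-0.2,0,4.1,0],[1,-0.2,0,4.1,0]]}}

```text
clock: 6.35
eef_pos: [484.4, -49.2, 86.9]
tool_rot: [3.141, 0.003, 0.808]
force: [-6.7, -4.3, 27.2]
width: 0.2
gripper_force: 13.9
```

Call:
{"name": "play_rows", "arguments": {"targets": [[1,0,0,-1.5,0],[1,0,0,-3,0],[1,0,0,-4.4,0],[1,0,0,-6,0],[1,0,0,-6,0],[1,0,0,-6,0]]}}

```text
clock: 6.95
eef_pos: [485.7, -46.9, 145.1]
tool_rot: [-3.141, 0.0, 0.81]
force: [-0.2, -0.8, 0.7]
width: -0.1
gripper_force: 0.0
```

```bash
python3 k.py 2; python3 j.py; ls pics; python3 -c "
import cv2,numpy as np
f=lambda n:cv2.resize(cv2.imread(n)[110:220,140:260],None,fx=3.3,fy=3.3,interpolation=2)
cv2.imwrite('pics/cmp.png',np.hstack([f('pics/top1.png'),f('pics/top2.png')]))"
```

```text
[485.7 -46.9 145.1] [-0.2 -0.8  0.7] 6.95
scene new ['100:50', '105:29', '110:28', '115:30', '120:29', '125:29', '130:30', '135:29', '140:29', '145:40', '150:42', '155:42', '160:36', '165:38', '170:40', '175:37', '180:36', '185:36']
scene old ['100:49', '105:31', '110:41', '115:42', '120:42', '125:36', '130:29', '135:29', '140:30', '145:36', '150:40', '155:36', '160:9', '165:9', '170:33', '175:36', '180:35', '185:35']
top new ['115:23', '120:30', '125:32', '130:33', '135:31', '140:32', '145:42', '150:45', '155:43', '160:36', '165:39', '170:42', '175:37', '180:37', '185:38']
top old ['100:53', '105:32', '110:45', '115:44', '120:44', '125:34', '130:29', '135:30', '140:28', '145:39', '150:40', '155:35', '160:14', '165:13', '170:35', '175:37', '180:36', '185:37']
[485.3 -46.8 144.7] [0.4 0.1 0.2] 7.05
plate 0.55 [218.7, 11.4, 278.6, 34.1] [585.9  49.8  27.7] along [129.  137.9 146.2] z [25.6 29.5]
trigger_pad 0.9 [223.7, 71.6, 279.7, 243.9] [511.4 -16.5  81.5] along [-3.  39.6 91.8] z [69.1 96.1]
release_top 0.73 [155.6, 95.8, 192.1, 129.8] [492.9  42.3  64.1] along [58.5 69.9 81.2] z [41.7 65.5]
cropA.png
cropB.png
scene.png
scene1.png
scene2.png
t1.png
top.png
top1.png
top2.png
w1.png
w405.png
w705.png
```

View pics/cmp.png

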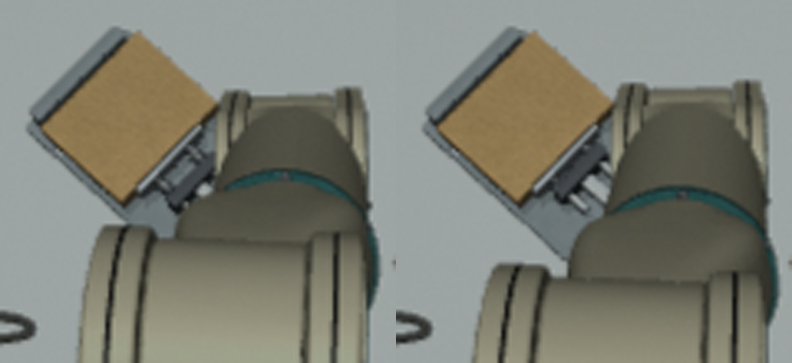

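The jaw block moved from 117 to 152 mm along the clamp and now stands close behind the plate, which is pushed in about 12 mm. That is a firm squeeze, and the trigger is up. I'll let it dwell while moving over the release tab.

```bash
python3 - <<'E'
from h import *
print(shift([492,42,120]),shift([492,42,70]),shift([492,42,57]))
E
```

```text
[ 6.87 -5.66  0.02] [ 6.88 -5.65  5.02] [ 6.88 -5.65  6.32]
```

Call:
{"name": "play_rows", "arguments": {"targets": [[1,2,-1.6,0,0],[1,4,-3.3,0,0],[1,6,-5,0,0],[1,6.9,-5.7,0,0],[1,6.9,-5.7,0,0],[1,6.9,-5.7,0,0],[1,6.9,-5.7,0,0],[1,6.9,-5.7,0,0],[1,6.9,-5.7,0,0],[1,6.9,-5.7,0,0]]}}

```text
clock: 8.25
eef_pos: [492.2, 41.9, 145.9]
tool_rot: [3.141, 0.0, 0.809]
force: [0.1, -0.2, -0.7]
width: -0.4
gripper_force: 0.0
```

Call:
{"name": "play_rows", "arguments": {"targets": [[1,0,0,0,0],[1,0,0,0,0],[1,0,0,0,0],[1,0,0,0,0],[1,0,0,0,0],[1,0,0,0,0],[1,0,0,0,0],[1,0,0,0,0],[1,0,0,0,0],[1,0,0,0,0]]}}

```text
clock: 9.25
eef_pos: [492.2, 42.4, 145.8]
tool_rot: [3.142, -0.0, 0.81]
force: [-0.3, 0.1, 0.6]
width: -0.1
gripper_force: 0.0
```

```bash
python3 j.py; python3 - <<'E'
from h import *
print(shift([492,42,70]))
E
```

```text
[492.2  42.4 145.8] [-0.3  0.1  0.6] 9.25
plate 0.73 [267.5, 63.2, 371.7, 124.4] [593.8  75.2  35.7] along [131.3 169.9 176. ] z [16.6 39.1]
release_top 0.89 [238.0, 194.2, 270.7, 222.4] [493.3  43.5  64.1] along [59.1 71.3 81.4] z [47.3 65.3]
[-0.05  0.02  5.08]
```

Call:
{"name": "play_rows", "arguments": {"targets": [[1,0,0,0,0],[1,0,0,1,0],[1,0,0,2,0],[1,0,0,3,0],[1,0,0,4,0],[1,0,0,4.5,0],[1,0,0,4.5,0],[1,0,0,4.5,0],[1,0,0,4.5,0],[1,0,0,4.5,0]]}}

```text
clock: 10.45
eef_pos: [492.5, 42.5, 101.2]
tool_rot: [3.141, -0.001, 0.81]
force: [0.8, 0.9, -0.1]
width: -0.1
gripper_force: 0.0
```

Call:
{"name": "play_rows", "arguments": {"targets": [[1,0,0,0.6,0],[1,0,0,1.2,0],[1,0,0,1.6,0],[1,0,0,1.8,0],[1,0,0,1.85,0],[1,0,0,1.85,0],[1,0,0,1.85,0],[1,0,0,1.85,0],[1,0,0,1.85,0],[1,0,0,1.85,0]]}}

```text
clock: 11.45
eef_pos: [492.4, 42.5, 83.0]
tool_rot: [3.141, -0.0, 0.81]
force: [-2.1, 0.3, 11.2]
width: -0.3
gripper_force: 5.5
```

```bash
python3 k.py 3;python3 j.py
```

```text
[492.4  42.5  83. ] [-2.1  0.3 11.2] 11.45
scene new ['100:49', '105:41', '110:42', '115:42', '120:33', '125:29', '130:29', '135:28', '140:36', '145:40', '150:34', '155:9', '160:9', '165:9', '170:30', '175:34', '180:35', '185:35']
scene old ['100:49', '105:31', '110:41', '115:42', '120:42', '125:36', '130:29', '135:29', '140:30', '145:36', '150:40', '155:36', '160:9', '165:9', '170:33', '175:36', '180:35', '185:35']
top new ['105:42', '110:41']
top old ['100:53', '105:32', '110:45', '115:44', '120:44', '125:34', '130:29', '135:30', '140:28', '145:39', '150:40', '155:35', '160:14', '165:13', '170:35', '175:37', '180:36', '185:37']
[492.4  42.5  83. ] [-2.7  0.3 10.8] 11.55
trigger_pad 0.88 [331.4, 203.4, 387.8, 324.0] [535.7  12.8  71.6] along [52.6 78.7 95.3] z [64.5 78.2]
release_top 0.67 [232.8, 221.4, 275.9, 241.8] [500.1  49.8  56.6] along [74.4 80.  81.8] z [43.  58.1]
```

The jaw block stands about 6 mm further back than at the start, so it is fully back. I'll hold briefly, lift clear, back off and check.

Call:
{"name": "play_rows", "arguments": {"targets": [[1,0,0,0,0],[1,0,0,0,0],[1,0,0,0,0],[1,0,0,0,0],[1,0,0,-1.5,0],[1,0,0,-4,0],[1,0,0,-8,0],[1,0,0,-12,0],[1,-3,3,-14,0],[1,-6,6,-14,0]]}}

```text
clock: 12.75
eef_pos: [496.4, -42.1, 225.3]
tool_rot: [3.137, -0.005, 0.814]
force: [1.3, -0.6, -0.2]
width: 0.1
gripper_force: 0.0
```

Call:
{"name": "play_rows", "arguments": {"targets": [[1,-4,4,0,0],[1,-8,8,0,0],[1,-12,12,0,0],[1,-15,15,0,0],[1,-15,15,0,0],[1,-15,15,0,0]]}}

```text
clock: 13.35
eef_pos: [498.5, -257.2, 221.7]
tool_rot: [-3.141, 0.001, 0.805]
force: [-0.4, 0.7, 0.2]
width: -0.3
gripper_force: 0.0
```

```bash
python3 k.py 4; python3 - <<'E'
from h import *
np.set_printoptions(precision=1,suppress=True)
for n in("top","scene"):
    im,d=ctrl.get_image(n); P=cloud(n,d)
    for o in("stapler","tape_roll"):
        for r in ctrl.trace(n,o)[:1]:
            m=r["pixels"]&(d>0); print(n,o,round(r["confidence"],2),r["bbox"],np.median(P[m],0))
a=cv2.resize(cv2.imread('pics/top4.png')[110:220,140:260],None,fx=3.3,fy=3.3,interpolation=2)
b=cv2.resize(cv2.imread('pics/scene4.png')[175:285,150:270],None,fx=3.3,fy=3.3,interpolation=2)
cv2.imwrite('pics/end.png',np.hstack([a,b]))
E
```

```text
[ 498.5 -257.2  221.7] [-0.4  0.7  0.2] 13.35
scene new ['100:49', '105:41', '110:42', '115:42', '120:32', '125:28', '130:30', '135:27', '140:39', '145:40', '150:37', '155:9', '160:9', '165:10', '170:31', '175:34', '180:36', '185:36']
scene old ['100:49', '105:31', '110:41', '115:42', '120:42', '125:36', '130:29', '135:29', '140:30', '145:36', '150:40', '155:36', '160:9', '165:9', '170:33', '175:36', '180:35', '185:35']
top new ['100:51', '105:43', '110:45', '115:44', '120:32', '125:30', '130:31', '135:30', '140:39', '145:42', '150:38', '155:12', '160:11', '165:12', '170:33', '175:37', '180:38', '185:37']
top old ['100:53', '105:32', '110:45', '115:44', '120:44', '125:34', '130:29', '135:30', '140:28', '145:39', '150:40', '155:35', '160:14', '165:13', '170:35', '175:37', '180:36', '185:37']
top tape_roll 0.97 [120.1, 221.3, 150.3, 254.6] [364.7 237.6  18.1]
scene stapler 0.92 [251.4, 151.4, 286.7, 168.7] [ 634.7 -400.6   28. ]
scene tape_roll 0.63 [229.1, 292.1, 262.3, 320.2] [361.6 246.5  17.9]
```

View pics/end.png

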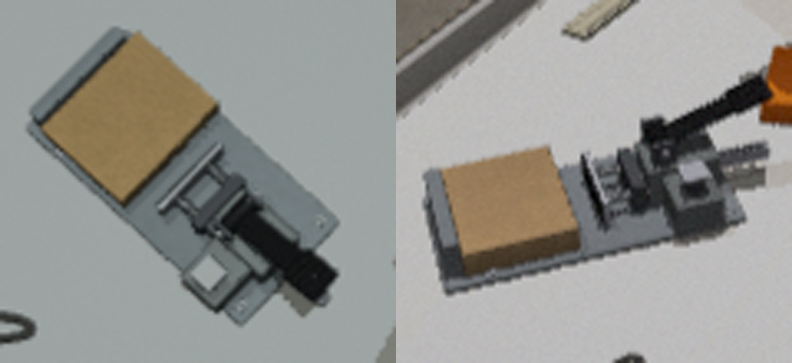

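The picture shows the jaw fully back, the carton lying in the clamp, and the trigger and tab up. The stapler and tape roll have not moved, and the arm is clear.

```bash
python3 -c "
from cell import ctrl
print(ctrl.finish_job())"
```

```text
the job is handed in; nothing more can be done
None
```

The job is handed in: three trigger strokes squeezed the carton firmly, it stayed clamped with the trigger up for over three seconds, and the release tab then let the jaw run all the way back with the carton, stapler and tape roll in place.

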